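Nip a book square in the twin-screw press

TASK

Push the brown book in under the press beam until its far edge sits flush against the brass fence. Then screw the beam down on it by turning the two knobs clockwise alternately in small steps, keeping the beam level all the way, until the book is firmly nipped with about 90 N in all, evenly on both screws, without crushing it. Leave the weights, tools, jar, cup and small book undisturbed.

Things in the scene. Friction and masses are not known exactly. Their poses are not given: they have to be found in the camera images.
- press: twin-screw book press, fixed; place and yaw vary. Base board 260 x 360 x 22 mm (x, y, z). Origin: centre of the board's underside, on the table; x runs from its open front (robot side) to the fence, y to its left, z up. Screw posts of 16 mm diameter (collars 36 mm) stand at x = 0, y = +125 and -125 mm
- fence (a point): middle of the brass back fence's front face, at press x = +45 mm; the fence is 150 mm wide and reaches from 22 to 49 mm above the table
- platen: dark wooden press beam, 75 x 330 x 24 mm, on the two screws. Origin: on its underside at the left screw's axis; z up, y to its left. With both knobs at 0 the origin is 81.8 mm above the table; each knob lowers its own end by 20 mm per turn (3.18 mm per rad). The screws hold by themselves. The beam jams if one end is over 4 mm lower than the other (tilt 0.016 rad, 1.25 rad between the knobs)
- pad_face (a point): middle of the underside of the grey sprung pad (66 x 190 mm) under the beam, 12 mm below the beam's underside. The pad yields about 1 mm per 40 N: once it bears flat on the book, turning both knobs by 0.5 rad adds about 60 N. 60 to 120 N of pad force on the book is a firm nip; above 150 N the book is crushed
- book: brown leather-bound book lying on the press base, spine to the front, 150 mm (x, spine to far edge) x 160 mm (y), loose, about 0.85 kg. Swollen: its thickness is unknown, 40 to 44 mm, different each time. Origin: centre of its underside. Home is its far edge flat on the fence (origin at press x = -30 mm); it starts 15 to 45 mm short of that and a little askew
- knob_left_grip (a point): point on the left (+y) knob's axis at gripping height, 61 mm above the beam's underside (the left knob leans up to 2 degrees). Knob: black bar 50 x 14 mm, 32 mm high (its top is 7 mm above this point, its lower end 25 mm below), on a round flange of 52 mm diameter
- knob_right_grip (a point): the same for the right (-y) knob
- knob_left (a joint): left knob's angle in rad, grows clockwise seen from above and lowers the left end. At 0 its bar lies along press x: bar heading = press yaw minus angle. Starts at 0.2 to 0.6. Thread friction 0.25 N m either way, and the load pushes it back with 0.0032 N m per N on that screw: the mean of the torques held just after a small turn back and a small turn on gives the load. Beam weight eases it by 10 N
- knob_right (a joint): the same for the right knob and the right end of the beam; there the beam's weight eases it by only 4 N
- weight: small brass weight, 38 mm diameter, 36 mm high, on the left front of the press base; leave it. Origin under its centre
- weight2: dark steel weight, 44 mm diameter, 43 mm high, left of the press; leave it. Origin under its centre
- folder: spatula, 170 mm long, lying right of the press; leave it. Origin at its middle
- brush: brush, 180 mm long, lying left of the press; leave it. Origin at its middle
- paste_jar: closed jar, 64 mm diameter, 75 mm high, right of the press; leave it
- pencil_cup: blue cup, 72 mm diameter, 95 mm high, left of the press; leave it
- small_book: thin green book, 110 x 170 x 26 mm, on the right front of the table; leave it
Not all that is in view belongs to the job. There is more than one size of the book; the job needs the largest.

How it is judged:
By the outcome, as a careful person would: the job done as asked, in the order asked, and still so for the second after the job is handed in, with the robot touching nothing.
It also fails if it takes over 72 s, if anything falls off the work surface, if the arm or the gripper's body presses on something with over 40 N, if the wrist force passes 120 N, or if a joint passes its speed limit or range.

ROBOT

A 6-joint arm with a two-finger parallel gripper is mounted at the origin on the work surface. World frame = base frame: x ahead of the robot, y to its left, z up, the work surface at z = 0. Lengths are in mm, angles in rad, forces in N, time in s.
With the tool pointing down it reaches from about 350 to 975 mm from the base axis. Payload 7.1 kg.
Tool frame: the origin (TCP) lies at the very end of the fingers, on their centre line; the grasp point (between the pads) lies 19 mm behind it (ctrl.grasp_offset is the distance from the TCP to the grasp point, in mm); z points along the fingers, y is the line along which they close (so a half turn about z gives the same grasp; the last joint's range is limited). The gripper opens to 88 mm and grips with 3 to 60 N. Pads are 20 mm wide; open, the fingers measure 115 mm over their backs; the gripper's body (75 mm by 178 mm) begins 61 mm behind the grasp point.
Start: joints at [-1.167, 0.423, 1.63, -0, 1.089, -0.019], TCP at [256.462, -569.94, 222.675] pointing down, gripper open.
Joint ranges: [-3, 3], [-0.9, 2.11], [0.09, 2.58], [-1.31, 4.45], [0.11, 2.69], [-2.54, 2.54]. Speed limits (rad/s): [2.39, 2.39, 3.01, 3.14, 3.14, 3.14].

INTERFACE

Orientations are given as a rotation vector (axis times angle).
In Python, from workcell import ctrl, viewer, ticket, models gives the robot as it stands.
- The arm moves only by the tool play_rows, never from a script. Its arguments are lists of equal length, an entry for each row: "dp": the shift along the world's x, y, z in mm, a list of three; "yaw": the turn about the world's z in degrees. In form: {"dp": [[tx, ty, tz], ...], "yaw": [yaw, ...]}. A call has 1 to 8 rows; each row shifts and turns the commanded pose from where the row before left it; what a row does not reach is not made up. A row lasts 1/12 s, in which the tool goes at most 41.7 mm and 7.16 degrees, less where a joint would pass 70% of its speed; a pose out of reach is approached as far as the arm can. A call is refused whole if a number of a shift passes 41.7 or a number of a turn 7.16, either way. A call with a gripper value outside its range is refused whole. "gripper" is the closure, from 0 (fully open) to 1 (shut), set as the call begins (left out, the last holds). The fingers move at their own pace and stop on an object; the grip force is fixed at half the most. Time passes only in rows, so rows that do not move let the fingers close. It gives the time, the measured TCP pose, the force, the opening and the grip force at its end, in the units of the state.
- ctrl.get_obs(): the state, without advancing time (a new reading comes with each control period).
- viewer.get_image(name): name is "scene" or "top"; returns a dict with "pixels" (384x512x3 uint8, red, green, blue), "range_z" (384x512 float32, mm along the optical axis (not along the pixel's ray), 0 where there is no reading), "fx", "fy", "cx", "cy" (pixels), "T" (4x4, takes a point from camera to world coordinates). Camera axes: x right, y up, looking along -z (the intrinsics and any distortion apply to the point x, -y, -z); pixel columns grow to the right and rows downward; lengths in mm; the calibration is good to about 2 mm. A picture is of the moment at which its call begins.
- ticket.close_job(): hands the job in; it is judged then, once.
Trained networks look in a picture, given as the dict that the camera call returned (one of the last four; its "shot" number tells which), for a name from the list of things; names that differ only in an ending like _2 or _b are one class to them, and where a whole thing is asked for, a point or a joint stands for the part that bears it (a point fixed in the world has none). Each returns a list of dicts, best first, with "conf" (0 to 1); they miss things now and then, are a little off and sometimes report something else, mostly with a low value. They report only what shows in the picture. A call takes as long as a camera call. They do not tell look-alikes from the thing itself.
- models.look_for(picture, name): "bbox" ([centre column, centre row, width, height] in pixels, round what is visible of it).
- models.landmark_of(picture, name): "location" ([column, row] in pixels: a listed point, or the origin of a listed thing).
The state is a dict: "t": time; "qpos": joint angles; "qvel": joint speeds; "joint_torque": joint torques, N m; "ee_pos": TCP position; "orientation": TCP orientation; "ft_force": force on the tool from outside, world axes, zero at the start; "moment": the same for the moment, N m; "width": finger opening in mm; "grasp_force": force on a finger pad.
Only numpy, scipy, OpenCV 4.12 (cv2) and the standard library are available. Lean on these libraries where they do the work, as an engineer would, in place of code of your own. Each camera call takes 0.05 s, during which the arm holds its last target. There are 200 camera calls.

## Working session

There is one attempt and no reset: what is moved stays moved. The work goes in short steps, Python scripts to look and compute and a tool call to move; the robot and the scene stay as the last step left them, time stands still between calls to the robot, and variables do not carry over. Pictures are saved under pics/ and viewed, at most 10 in all, crops included, and the job is handed in when it is done.

Besides the shell and the picture viewer there is one more tool, called by a JSON object that holds its "fn" and its "kwargs". play_rows: Moves the arm, as the interface text tells. Its arguments: {"type":"object","properties":{"dp":{"type":"array"},"yaw":{"type":"array"},"gripper":{"type":"number"}},"required":["dp","yaw"]}

```bash
ls; mkdir -p pics; cat > h.py <<'E'
import numpy as np, cv2
from workcell import ctrl, viewer, ticket, models
def w(p,c,r,z=None):
    """pixel -> world; at depth reading, or on plane height z"""
    T=np.array(p["T"]); d=np.array([(c-p["cx"])/p["fx"],-(r-p["cy"])/p["fy"],-1.0])
    if z is None:
        k=p["range_z"][int(round(r)),int(round(c))]
        return T[:3,:3]@(d*k)+T[:3,3]
    v=T[:3,:3]@d; return T[:3,3]+v*(z-T[2,3])/v[2]
def cloud(p):
    T=np.array(p["T"]); R,C=np.mgrid[:384,:512]; k=p["range_z"]
    d=np.stack([(C-p["cx"])/p["fx"]*k,-(R-p["cy"])/p["fy"]*k,-k],-1)
    return d@T[:3,:3].T+T[:3,3]
E
python3 - <<'E'
from h import *
print({k:np.round(v,3).tolist() for k,v in ctrl.get_obs().items()})
ims=[]
for n in("scene","top"):
    p=viewer.get_image(n); ims.append(p["pixels"][...,::-1]); print(n,[k for k in p],np.round(p["T"],2).tolist(),p["fx"])
    for o in["press","fence","platen","pad_face","book","knob_left_grip","knob_right_grip","weight","paste_jar","pencil_cup","weight2","small_book"]:
        for l in models.landmark_of(p,o)[:3]:
            c,r=l["location"]; print(o,np.round([c,r,l["conf"]],2), np.round(w(p,c,r)) if 0<=c<511 and 0<=r<383 else"")
    cv2.imwrite(f"pics/{n}.png",cv2.resize(ims[-1],(800,600)))
E
```

```text
pics
{'t': 0.0, 'qpos': [-1.167, 0.424, 1.631, -0.0, 1.089, -0.019], 'qvel': [0.001, 0.001, 0.0, -0.001, 0.001, -0.001], 'joint_torque': [0.005, -54.46, -27.366, 0.064, 0.023, -0.0], 'ee_pos': [256.243, -569.428, 221.902], 'orientation': [-3.07, -0.659, 0.0], 'ft_force': [1.435, 0.25, -0.306], 'moment': [0.045, -0.013, -0.01], 'grasp_force': 0.0, 'width': 87.724}
scene ['pixels', 'range_z', 'fx', 'fy', 'cx', 'cy', 'T', 'shot'] [[-0.87, -0.35, 0.35, 897.96], [0.49, -0.65, 0.58, 592.07], [0.02, 0.67, 0.74, 951.73], [0.0, 0.0, 0.0, 1.0]] 388.0048453486465
press [223.7 231.3   0.9] [657.  16. 104.]
fence [203.7 228.3   0.7] [688. -58.  50.]
platen [235.3  252.9    0.56] [663.  95. 111.]
pad_face [204.1  228.8    0.32] [687. -56.  50.]
book [314.3 219.4   0.9] [379.  58.  32.]
book [276.4  163.6    0.66] [ 352. -204.   32.]
book [243.9  218.1    0.65] [575. -24.  67.]
knob_left_grip [235.5  233.     0.63] [646.  66. 150.]
knob_right_grip [204.4  170.6    0.64] [ 624. -175.  151.]
weight [320.1  339.4    0.55] [577. 362.  35.]
weight [268.2  250.8    0.52] [563.  96.  49.]
paste_jar [173.8
[... 716 characters left out ...]
4e+02 3.200e-01] [ 513. -381.   19.]
book [315.6  258.6    0.73] [ 319. -238.   28.]
book [220.4  246.2    0.64] [355.  40.  30.]
book [254.1 173.4   0.6] [564. -56.  62.]
knob_left_grip [209.9  140.1    0.62] [639.  65. 148.]
knob_left_grip [3.586e+02 1.949e+02 2.500e-01] [ 510. -378.    1.]
knob_right_grip [300.8  142.2    0.76] [ 636. -178.  148.]
weight [206.1  180.8    0.63] [543.  82.  52.]
weight [117.5  177.5    0.51] [554. 344.  27.]
paste_jar [368.4  145.     0.93] [ 648. -386.   75.]
pencil_cup [ 98.5  144.1    0.66] [642. 386.  74.]
weight2 [206.1  180.8    0.63] [543.  82.  52.]
weight2 [117.5  177.5    0.51] [554. 344.  27.]
small_book [395.4  241.8    0.93] [ 369. -474.   30.]
```

View pics/top.png

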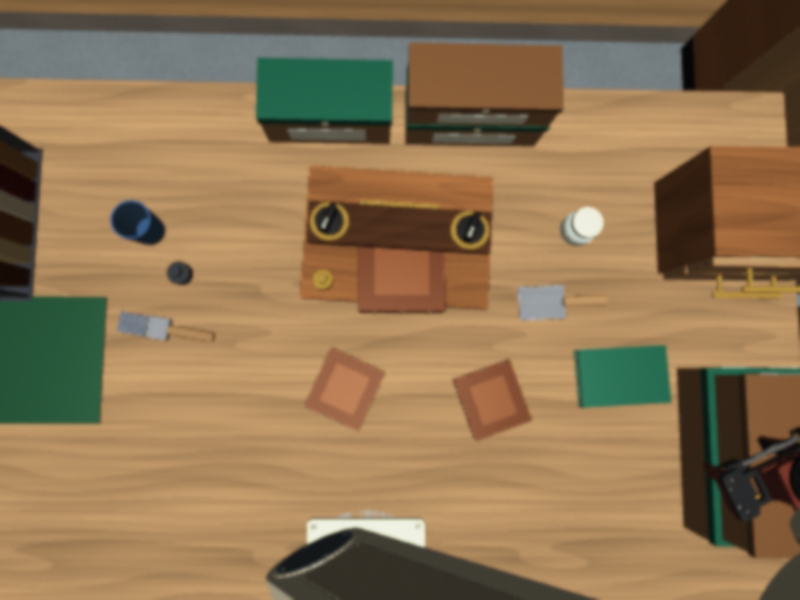

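View pics/scene.png

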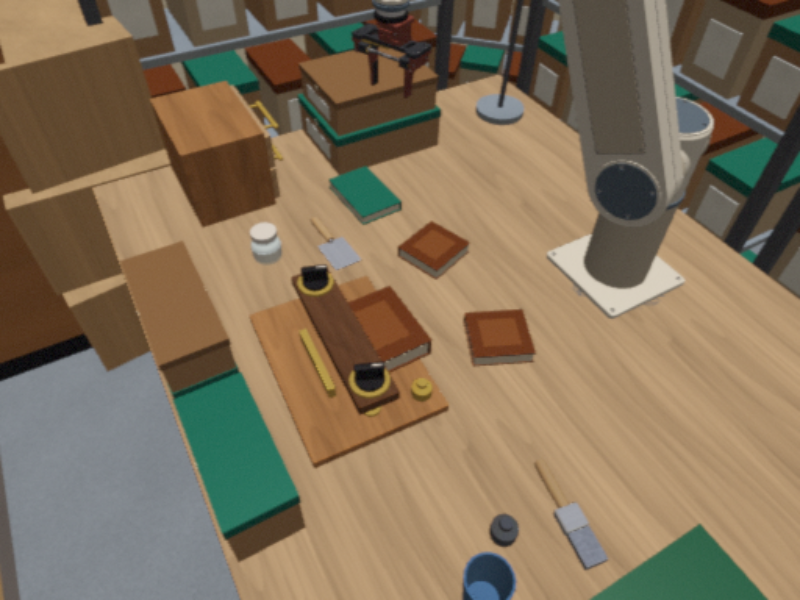

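The top view (800 px wide) shows three brown books: one on the press base at about (400,280), and two smaller loose ones on the table at (345,388) and (492,398). The book on the press fits, since it is the largest (about 160 mm), lies on the base and has its spine to the front. I'll confirm with a crop and fit the geometry.

```bash
python3 - <<'E'
from h import *
p=viewer.get_image("top"); P=cloud(p); g=p["pixels"]
cv2.imwrite("pics/crop.png",cv2.resize(g[95:290,170:360,::-1],(780,600*780//760),interpolation=cv2.INTER_CUBIC)[:600])
box=(P[...,0]>470)&(P[...,0]<760)&(P[...,1]>-260)&(P[...,1]<150)
hist=np.histogram(P[box][:,2],bins=range(0,160,4)); print(list(zip(hist[1],hist[0])))
def fit(lo,hi,name,m=box):
    q=P[m&(P[...,2]>lo)&(P[...,2]<hi)]; q2=q[:,:2].astype(np.float32)
    mask=m&(P[...,2]>lo)&(P[...,2]<hi)
    n,l,s,c=cv2.connectedComponentsWithStats(mask.astype(np.uint8)); i=1+np.argmax(s[1:,4]); q=P[l==i]
    r=cv2.minAreaRect(q[:,:2].astype(np.float32)); print(name,len(q),np.round(np.median(q[:,2]),1),np.round(r[0],1),np.round(r[1],1),round(r[2],2)); 
    return q
b=fit(98,114,"beam"); k=fit(56,74,"book"); ba=fit(14,30,"base"); fit(40,53,"fence",box&(P[...,0]>660))
fit(142,165,"knobL",box&(P[...,1]>0));fit(142,165,"knobR",box&(P[...,1]<-100))
# lines: book front edge and sides
for nm,q in(("book",k),("beam",b)):
    ys=np.arange(q[:,1].min()+12,q[:,1].max()-12,4)
    fr=[(y,q[abs(q[:,1]-y)<4,0].min()) for y in ys]; a=np.polyfit(*np.array(fr).T,1); print(nm,"front x = a*y+b",a, "yaw",-np.arctan(a[0]), q[:,1].min(),q[:,1].max(),q[:,0].min())
E
```

```text
[(np.int64(0), np.int64(930)), (np.int64(4), np.int64(41)), (np.int64(8), np.int64(9)), (np.int64(12), np.int64(32)), (np.int64(16), np.int64(1194)), (np.int64(20), np.int64(2779)), (np.int64(24), np.int64(372)), (np.int64(28), np.int64(28)), (np.int64(32), np.int64(23)), (np.int64(36), np.int64(5)), (np.int64(40), np.int64(28)), (np.int64(44), np.int64(109)), (np.int64(48), np.int64(74)), (np.int64(52), np.int64(18)), (np.int64(56), np.int64(24)), (np.int64(60), np.int64(574)), (np.int64(64), np.int64(1457)), (np.int64(68), np.int64(195)), (np.int64(72), np.int64(2)), (np.int64(76), np.int64(1)), (np.int64(80), np.int64(5)), (np.int64(84), np.int64(29)), (np.int64(88), np.int64(33)), (np.int64(92), np.int64(31)), (np.int64(96), np.int64(90)), (np.int64(100), np.int64(1062)), (np.int64(104), np.int64(1077)), (np.int64(108), np.int64(286)), (np.int64(112), np.int64(103)), (np.int64(116), np.int64(242)), (np.int64(120), np.int64(50)), (np.int64(124), np.int64(10)), (np.int64(128), np.int64(7)), (np.int64(132), np.int64(10)), (np.int64(136), np.int64(6)), (np.int64(140), np.int64(12)), (np.int64(144), np.int64(100)), (np.int64(148), np.int64(82)), (np.int64(152), np.int64(0))]
beam 2545 104.3 [638.4 -58.6] [329.9  76.1] 86.96
book 2231 65.3 [548.5 -62.9] [159.1 118.8] 89.87
base 3385 21.2 [636.5 -58.4] [370.8 246.8] 89.98
fence 115 48.1 [693.4 -61.8] [148.2   7.5] 86.72
knobL 97 147.7 [644.2  65.9] [14.4 49.3] 67.85
knobR 96 148.0 [ 630.6 -182.6] [13.7 48.5] 69.45
book front x = a*y+b [-7.25611663e-03  4.89174847e+02] yaw 0.007255989286398494 -142.57508388456705 16.538919912660333 489.1635180264907
beam front x = a*y+b [5.41823194e-02 6.04290980e+02] yaw -0.054129391110751254 -222.7708618159924 107.10363894646026 593.2327823484172
```

View pics/crop.png

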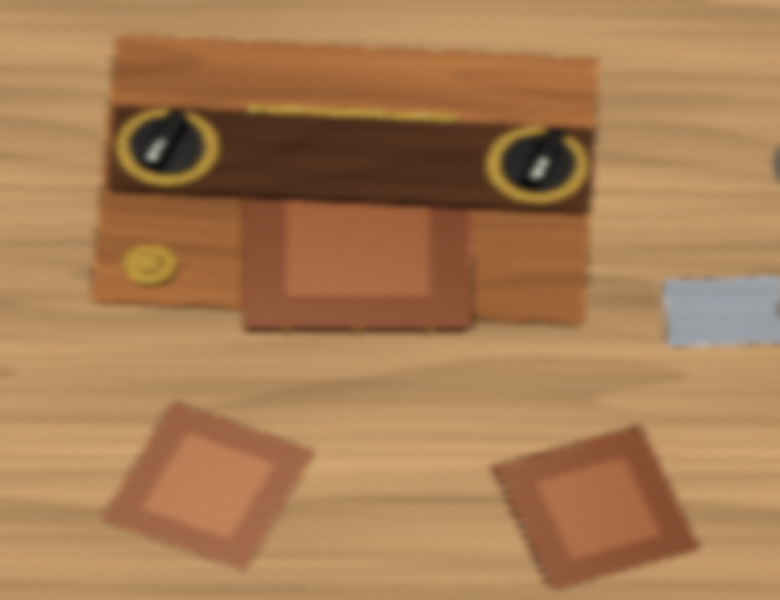

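The crop confirms it. The book on the base, at crop (360,265), is clearly larger than the loose ones at (205,485) and (595,505). The measured press yaw is about -0.054 rad, and the book is about 43 mm short and 3.5° askew. I'll approach with the fingers open across the spine.

{"fn": "play_rows", "kwargs": {"dp": [[8.2,21.3,15],[8.2,21.3,15],[8.2,21.3,0],[8.2,21.3,0],[8.2,21.3,0],[8.2,21.3,0],[8.2,21.3,0],[8.2,21.3,0]], "yaw": [6.36,6.36,6.36,6.36,6.36,6.36,6.36,6.36], "gripper": 0}}

```text
t: 2.02
ee_pos: [322.3, -398.5, 252.8]
orientation: [2.485, 1.921, 0.0]
ft_force: [-0.3, -0.5, 0.4]
width: 87.7
grasp_force: 0.0
```

{"fn": "play_rows", "kwargs": {"dp": [[8.2,21.3,0],[8.2,21.3,0],[8.2,21.3,0],[8.2,21.3,0],[8.2,21.3,0],[8.2,21.3,0],[8.2,21.3,0],[8.2,21.3,0]], "yaw": [6.36,6.36,6.36,6.36,6.36,6.36,6.36,6.36]}}

```text
t: 2.68
ee_pos: [387.9, -228.1, 252.8]
orientation: [1.419, 2.802, -0.0]
ft_force: [0.5, 0.3, 0.5]
width: 87.9
grasp_force: 0.0
```

{"fn": "play_rows", "kwargs": {"dp": [[8.2,21.3,0],[8.2,21.3,0],[8.2,21.3,0],[8.2,21.3,0],[8.2,21.3,0],[8.2,21.3,0],[8.2,21.3,0],[8.2,21.3,0]], "yaw": [6.36,6.36,6.36,6.36,6.36,6.36,6.36,6.36]}}

```text
t: 3.35
ee_pos: [453.6, -57.6, 252.9]
orientation: [0.077, 3.14, -0.0]
ft_force: [0.1, -0.9, -0.1]
width: 87.6
grasp_force: 0.0
```

{"fn": "play_rows", "kwargs": {"dp": [[0,0,-36],[0,0,-36],[0,0,-36],[0,0,-36],[0,0,-36],[0,0,-25],[0,0,-10],[0,0,0]], "yaw": [0,0,0,0,0,0,0,0]}}

```text
t: 4.02
ee_pos: [451.9, -58.5, 35.9]
orientation: [-0.086, -3.136, -0.001]
ft_force: [-0.0, -0.4, 0.3]
width: 88.0
grasp_force: 0.0
```

{"fn": "play_rows", "kwargs": {"dp": [[6,-0.3,0],[6,-0.3,0],[5,-0.3,0],[5,-0.3,0],[5,-0.3,0],[5,-0.3,0],[5,-0.3,0],[5,-0.3,0]], "yaw": [0,0,0,0,0,0,0,0]}}

```text
t: 4.68
ee_pos: [493.4, -60.7, 38.1]
orientation: [-0.085, -3.136, -0.001]
ft_force: [-9.7, 0.7, 6.1]
width: 87.6
grasp_force: 4.4
```

{"fn": "play_rows", "kwargs": {"dp": [[4,-0.2,0],[4,-0.2,0],[3,-0.2,0],[3,-0.2,0],[2,-0.1,0],[2,-0.1,0]], "yaw": [0,0,0,0,0,0]}}

```text
t: 5.18
ee_pos: [511.2, -61.9, 38.1]
orientation: [-0.086, -3.136, -0.001]
ft_force: [-8.6, 0.0, 6.0]
width: 87.9
grasp_force: 4.4
```

{"fn": "play_rows", "kwargs": {"dp": [[2,-0.1,0],[2,-0.1,0],[2,-0.1,0],[1.5,-0.1,0],[1,0,0],[1,0,0]], "yaw": [0,0,0,0,0,0]}}

```text
t: 5.68
ee_pos: [520.7, -62.3, 38.1]
orientation: [-0.086, -3.136, -0.001]
ft_force: [-8.8, -0.1, 6.0]
width: 87.6
grasp_force: 4.2
```

{"fn": "play_rows", "kwargs": {"dp": [[1,0,0],[0.5,0,0],[0.5,0,0],[0,0,0]], "yaw": [0,0,0,0]}}

```text
t: 6.02
ee_pos: [522.5, -62.3, 38.1]
orientation: [-0.086, -3.136, -0.001]
ft_force: [-8.2, -0.5, 5.8]
width: 87.7
grasp_force: 4.1
```

{"fn": "play_rows", "kwargs": {"dp": [[0.7,0,0],[0.7,0,0],[0.6,0,0],[0,0,0]], "yaw": [0,0,0,0]}}

```text
t: 6.35
ee_pos: [522.5, -62.3, 37.9]
orientation: [-0.086, -3.132, -0.001]
ft_force: [-14.2, -0.6, 10.5]
width: 87.4
grasp_force: 7.0
```

{"fn": "play_rows", "kwargs": {"dp": [[0.8,0,0],[0.8,0,0],[0.8,0,0],[0,0,0],[0,0,0]], "yaw": [0,0,0,0,0]}}

```text
t: 6.77
ee_pos: [522.5, -62.1, 37.6]
orientation: [-0.085, -3.127, -0.001]
ft_force: [-20.2, -2.0, 15.4]
width: 87.9
grasp_force: 10.1
```

{"fn": "play_rows", "kwargs": {"dp": [[-12,0,0],[-12,0,0],[0,0,30],[0,0,38],[0,0,38],[0,0,35],[10,10,10],[20,20,0]], "yaw": [0,0,0,0,0,0,-3,-4]}}

```text
t: 7.43
ee_pos: [536.9, -33.7, 193.7]
orientation: [0.284, 3.121, -0.001]
ft_force: [0.9, -0.0, 0.5]
width: 87.9
grasp_force: 0.0
```

{"fn": "play_rows", "kwargs": {"dp": [[22,20,0],[22,20,0],[22,20,0],[20,20,0],[17,15,0],[4,4,0],[0,0,0]], "yaw": [-4,-4,-4,0,0,0,0]}}

```text
t: 8.02
ee_pos: [643.2, 67.5, 189.2]
orientation: [0.6, 3.082, 0.001]
ft_force: [-0.2, -0.7, -0.2]
width: 87.6
grasp_force: 0.0
```

```bash
python3 - <<'E'
from h import *
o=ctrl.get_obs(); print(o["t"],o["ee_pos"],o["orientation"],o["moment"])
a=viewer.get_image("top"); b=viewer.get_image("scene")
for n,p in(("t2",a),("s2",b)):
    P=cloud(p); m=(P[...,2]>58)&(P[...,2]<72)&(P[...,0]>500)&(P[...,0]<620)&(P[...,1]>-170)&(P[...,1]<60)
    l=cv2.connectedComponentsWithStats(m.astype(np.uint8)); i=1+np.argmax(l[2][1:,4]); q=P[l[1]==i]
    f=np.array([(y,np.percentile(q[abs(q[:,1]-y)<5,0],2)) for y in np.arange(-125,0,5) if (abs(q[:,1]-y)<5).sum()>5])
    k=np.polyfit(f[:,0],f[:,1],1); print(n,len(q),"front at y=-60",np.polyval(k,-60),"yaw",-k[0],"z",np.median(q[:,2]),q[:,1].min(),q[:,1].max())
i=np.hstack([a["pixels"][100:260,170:350],b["pixels"][120:280,150:330]])[...,::-1]
cv2.imwrite("pics/two.png",cv2.resize(i,(800,int(800*160/360)),interpolation=cv2.INTER_CUBIC))
E
```

```text
8.0167 [643.19775154  67.54072395 189.20648574] [6.00338872e-01 3.08239784e+00 6.01983926e-04] [ 0.00421827 -0.10231834 -0.05552244]
t2 1337 front at y=-60 534.1497334243904 yaw -0.05484904970934616 z 65.30559906535359 -148.2030686952495 13.163587002208644
s2 55 front at y=-60 530.8106260779213 yaw -0.1611391241252846 z 66.15322703772688 -27.979705860407307 16.49474127294195
```

View pics/two.png

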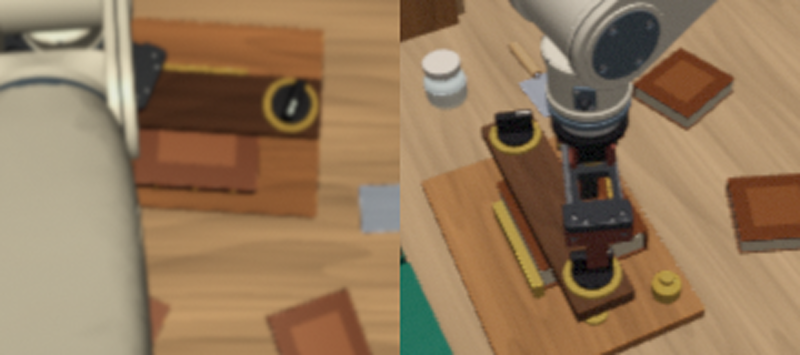

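The book front is at x=534 with yaw -0.055, which matches home against the fence. Next I grip the left knob.

{"fn": "play_rows", "kwargs": {"dp": [[1.2,-1.3,-30],[0,0,-28],[0,0,-9],[0,0,0]], "yaw": [0,0,0,0]}}

```text
t: 8.45
ee_pos: [640.6, 64.0, 119.3]
orientation: [-0.604, -3.077, 0.003]
ft_force: [-0.7, -0.1, -0.2]
width: 87.9
grasp_force: 0.0
```

{"fn": "play_rows", "kwargs": {"dp": [[0,0,0],[0,0,0],[0,0,0],[0,0,0],[0,0,0],[0,0,0]], "yaw": [0,0,0,0,0,0], "gripper": 1}}

```text
t: 8.95
ee_pos: [643.6, 65.2, 122.3]
orientation: [0.603, 3.082, 0.0]
ft_force: [-0.1, -0.5, 0.7]
width: 51.3
grasp_force: 0.0
```

```bash
cat > o.py <<'E'
from h import *
o=ctrl.get_obs(); v=o["orientation"]; h=2*np.degrees(np.arctan2(v[1],v[0]))-90; h=(h+90)%180-90 if False else h%180
print("t",round(o["t"],2),"pos",np.round(o["ee_pos"],1),"h",round(h,2),"knob",round(-0.054-np.radians(h-90),3),"F",np.round(o["ft_force"],1),"M",np.round(o["moment"],3),"w",round(o["width"],1),"g",round(o["grasp_force"],1),"q6",round(o["qpos"][5],2))
E
python3 o.py
```

```text
t 8.95 pos [643.6  65.2 122.3] h 67.87 knob 0.332 F [-0.1 -0.5  0.7] M [ 0.014 -0.156  0.069] w 51.3 g 0.0 q6 -1.1
```

{"fn": "play_rows", "kwargs": {"dp": [[0,0,0],[0,0,0],[0,0,0],[0,0,0],[0,0,0],[0,0,0],[0,0,0],[0,0,0]], "yaw": [0,0,0,0,0,0,0,0], "gripper": 1}}

```text
t: 9.62
ee_pos: [644.7, 68.5, 121.6]
orientation: [0.604, 3.081, 0.009]
ft_force: [4.1, 14.5, -4.7]
width: 14.1
grasp_force: 29.9
```

```bash
python3 o.py
```

```text
t 9.62 pos [644.7  68.5 121.6] h 67.8 knob 0.333 F [ 4.1 14.5 -4.7] M [ 2.757 -1.058 -0.139] w 14.1 g 29.9 q6 -1.1
```

{"fn": "play_rows", "kwargs": {"dp": [[0,0,-0.3],[0,0,-0.4],[0,0,-0.4],[0,0,-0.3],[0,0,0],[0,0,0]], "yaw": [-6,-7,-7,-5,0,0]}}

```text
t: 10.12
ee_pos: [645.1, 69.2, 120.2]
orientation: [1.258, 2.878, 0.011]
ft_force: [6.6, 16.9, -6.8]
width: 13.7
grasp_force: 29.9
```

```bash
python3 o.py
```

```text
t 10.12 pos [645.1  69.2 120.2] h 42.79 knob 0.77 F [ 6.6 16.9 -6.8] M [ 3.032 -1.199 -0.237] w 13.7 g 29.9 q6 -0.66
```

{"fn": "play_rows", "kwargs": {"dp": [[1.5,4.5,-1],[0,0,0],[0,0,0]], "yaw": [0,0,0]}}

```text
t: 10.37
ee_pos: [645.1, 69.4, 120.1]
orientation: [1.256, 2.879, -0.0]
ft_force: [-2.3, -2.2, 6.8]
width: 13.8
grasp_force: 30.0
```

```bash
python3 o.py
```

```text
t 10.37 pos [645.1  69.4 120.1] h 42.84 knob 0.769 F [-2.3 -2.2  6.8] M [-0.005  0.105 -0.153] w 13.8 g 30.0 q6 -0.66
```

{"fn": "play_rows", "kwargs": {"dp": [[0,0,0],[0,0,0],[0,0,0],[0,0,0],[0,0,20],[0,0,22],[-2,-35,0],[-2,-35,0]], "yaw": [0,0,0,0,0,0,4,5], "gripper": 0.6}}

```text
t: 11.03
ee_pos: [642.0, 0.4, 162.8]
orientation: [1.016, 2.97, 0.002]
ft_force: [0.5, -0.7, -0.9]
width: 35.1
grasp_force: 0.0
```

{"fn": "play_rows", "kwargs": {"dp": [[-2,-35,0],[-2,-35,0],[-2,-35,0],[-2,-35,0],[-2,-30,0],[-2,-12,0],[0,0,0],[0,0,0]], "yaw": [5,5,4,3.6,0,0,0,0]}}

```text
t: 11.7
ee_pos: [628.6, -182.1, 161.0]
orientation: [-0.562, -3.09, -0.001]
ft_force: [-0.2, 0.3, 0.2]
width: 35.0
grasp_force: 0.0
```

```bash
python3 o.py
```

```text
t 11.7 pos [ 628.6 -182.1  161. ] h 69.38 knob 0.306 F [-0.2  0.3  0.2] M [ 0.084 -0.142  0.009] w 35.0 g 0.0 q6 -1.51
```

{"fn": "play_rows", "kwargs": {"dp": [[2.5,0,-19],[0,0,-19],[0,0,0],[0,0,0]], "yaw": [0,0,0,0]}}

```text
t: 12.03
ee_pos: [630.8, -180.2, 122.4]
orientation: [-0.557, -3.089, -0.001]
ft_force: [-1.1, 0.7, 0.6]
width: 35.1
grasp_force: 0.0
```

{"fn": "play_rows", "kwargs": {"dp": [[0,0,0],[0,0,0],[0,0,0],[0,0,0],[0,0,0]], "yaw": [0,0,0,0,0], "gripper": 1}}

```text
t: 12.45
ee_pos: [632.5, -180.9, 124.4]
orientation: [0.559, 3.089, 0.003]
ft_force: [2.8, 8.5, 2.2]
width: 13.7
grasp_force: 30.0
```

```bash
python3 o.py
```

```text
t 12.45 pos [ 632.5 -180.9  124.4] h 69.47 knob 0.304 F [2.8 8.5 2.2] M [ 1.032 -0.473  0.169] w 13.7 g 30.0 q6 -1.51
```

{"fn": "play_rows", "kwargs": {"dp": [[0,0,-0.3],[0,0,-0.4],[0,0,-0.4],[0,0,-0.4],[0,0,-0.3],[0,0,0],[0,0,0]], "yaw": [-6,-7,-7,-7,-5,0,0]}}

```text
t: 13.03
ee_pos: [632.7, -181.0, 122.6]
orientation: [1.391, 2.815, 0.004]
ft_force: [4.1, 5.9, 1.6]
width: 14.0
grasp_force: 30.0
```

```bash
python3 o.py
```

```text
t 13.03 pos [ 632.7 -181.   122.6] h 37.39 knob 0.864 F [4.1 5.9 1.6] M [ 1.142 -0.533 -0.252] w 14.0 g 30.0 q6 -0.95
```

{"fn": "play_rows", "kwargs": {"dp": [[1,1.6,0],[0,0,0],[0,0,0],[0,0,0],[0,0,0],[0,0,20],[0,0,22],[1.5,35,0]], "yaw": [0,0,0,0,0,0,0,5.4], "gripper": 0.6}}

```text
t: 13.7
ee_pos: [636.3, -150.6, 167.6]
orientation: [1.26, 2.87, -0.001]
ft_force: [1.3, 0.3, 0.7]
width: 35.0
grasp_force: 0.0
```

{"fn": "play_rows", "kwargs": {"dp": [[2,35,0],[2,35,0],[2,35,0],[2,35,0],[2,35,0],[1,30,0],[0,10,0],[0,0,0]], "yaw": [0,0,0,0,0,0,0,0]}}

```text
t: 14.37
ee_pos: [644.7, 71.4, 163.4]
orientation: [-1.252, -2.881, -0.0]
ft_force: [0.5, -0.3, 0.0]
width: 34.9
grasp_force: 0.0
```

```bash
python3 o.py
```

```text
t 14.37 pos [644.7  71.4 163.4] h 43.04 knob 0.766 F [ 0.5 -0.3  0. ] M [-0.007 -0.089  0.014] w 34.9 g 0.0 q6 -0.66
```

{"fn": "play_rows", "kwargs": {"dp": [[0,-0.5,-22],[0,0,-21],[0,0,0]], "yaw": [0,0,0]}}

```text
t: 14.62
ee_pos: [645.0, 67.2, 118.6]
orientation: [1.258, 2.879, -0.0]
ft_force: [0.1, -0.6, 0.2]
width: 35.2
grasp_force: 0.0
```

{"fn": "play_rows", "kwargs": {"dp": [[0,0,0],[0,0,0],[0,0,0],[0,0,0],[0,0,0]], "yaw": [0,0,0,0,0], "gripper": 1}}

```text
t: 15.03
ee_pos: [645.7, 68.6, 120.9]
orientation: [1.257, 2.877, 0.002]
ft_force: [3.5, 0.9, -3.0]
width: 14.1
grasp_force: 29.9
```

```bash
python3 o.py
```

```text
t 15.03 pos [645.7  68.6 120.9] h 42.82 knob 0.769 F [ 3.5  0.9 -3. ] M [ 0.21  -0.92  -0.187] w 14.1 g 29.9 q6 -0.66
```

{"fn": "play_rows", "kwargs": {"dp": [[0,0,-0.3],[0,0,-0.4],[0,0,-0.4],[0,0,-0.3],[0,0,0],[0,0,0]], "yaw": [-6,-7,-7,-5,0,0]}}

```text
t: 15.53
ee_pos: [645.9, 68.9, 119.5]
orientation: [1.846, 2.54, 0.002]
ft_force: [5.0, 1.8, -2.1]
width: 13.5
grasp_force: 30.0
```

```bash
python3 o.py
```

```text
t 15.53 pos [645.9  68.9 119.5] h 18.0 knob 1.203 F [ 5.   1.8 -2.1] M [ 0.145 -0.956 -0.253] w 13.5 g 30.0 q6 -0.23
```

{"fn": "play_rows", "kwargs": {"dp": [[0,0,0.2],[0,0,0],[0,0,0]], "yaw": [3,0,0]}}

```text
t: 15.78
ee_pos: [645.9, 68.8, 119.7]
orientation: [1.777, 2.589, 0.002]
ft_force: [4.7, 1.2, -2.5]
width: 13.9
grasp_force: 30.0
```

```bash
python3 o.py
```

```text
t 15.78 pos [645.9  68.8 119.7] h 21.07 knob 1.149 F [ 4.7  1.2 -2.5] M [ 0.272 -0.96   0.028] w 13.9 g 30.0 q6 -0.28
```

{"fn": "play_rows", "kwargs": {"dp": [[0,0,-0.2],[0,0,0],[0,0,0]], "yaw": [-3,0,0]}}

```text
t: 16.03
ee_pos: [645.9, 68.8, 119.6]
orientation: [1.845, 2.541, 0.002]
ft_force: [5.0, 1.0, -3.3]
width: 13.8
grasp_force: 30.0
```

```bash
python3 o.py
```

```text
t 16.03 pos [645.9  68.8 119.6] h 18.04 knob 1.202 F [ 5.   1.  -3.3] M [ 0.149 -0.94  -0.125] w 13.8 g 30.0 q6 -0.23
```

```bash
sed -i 's/"q6",/"tau6",round(o["joint_torque"][5],3),"q6",/' o.py; python3 o.py
```

```text
t 16.03 pos [645.9  68.8 119.6] h 18.04 knob 1.202 F [ 5.   1.  -3.3] M [ 0.149 -0.94  -0.125] w 13.8 g 30.0 tau6 -0.016 q6 -0.23
```

{"fn": "play_rows", "kwargs": {"dp": [[1,0.3,0],[0,0,0],[0,0,0],[0,0,0],[0,0,0],[0,0,20],[0,0,22],[-1,-35,0]], "yaw": [0,0,0,0,0,0,0,5], "gripper": 0.6}}

```text
t: 16.7
ee_pos: [647.5, 38.1, 165.1]
orientation: [1.73, 2.617, 0.008]
ft_force: [0.6, 0.2, -0.5]
width: 35.1
grasp_force: 0.0
```

{"fn": "play_rows", "kwargs": {"dp": [[-2,-35,0],[-2,-35,0],[-2,-35,0],[-2,-35,0],[-2,-35,0],[-2,-28,0],[-2,-11.5,0],[0,0,0]], "yaw": [5,5,4.4,0,0,0,0,0]}}

```text
t: 17.37
ee_pos: [630.2, -182.9, 161.0]
orientation: [-1.399, -2.813, 0.001]
ft_force: [-0.8, 0.7, -0.7]
width: 35.4
grasp_force: 0.0
```

{"fn": "play_rows", "kwargs": {"dp": [[0,0,-20],[0,0,-19],[0,0,0],[0,0,0]], "yaw": [0,0,0,0]}}

```text
t: 17.7
ee_pos: [630.2, -178.7, 121.2]
orientation: [-1.392, -2.813, 0.0]
ft_force: [1.0, -0.3, 0.5]
width: 34.9
grasp_force: 0.0
```

```bash
python3 o.py
```

```text
t 17.7 pos [ 630.2 -178.7  121.2] h 37.34 knob 0.865 F [ 1.  -0.3  0.5] M [-0.035 -0.132 -0.012] w 34.9 g 0.0 tau6 0.007 q6 -0.95
```

{"fn": "play_rows", "kwargs": {"dp": [[2,0,0],[0,0,0],[0,0,0],[0,0,0],[0,0,0],[0,0,0]], "yaw": [0,0,0,0,0,0], "gripper": 1}}

```text
t: 18.2
ee_pos: [632.9, -180.8, 123.1]
orientation: [1.395, 2.814, -0.001]
ft_force: [-3.0, -1.3, 5.3]
width: 13.8
grasp_force: 30.0
```

```bash
python3 o.py
```

```text
t 18.2 pos [ 632.9 -180.8  123.1] h 37.26 knob 0.866 F [-3.  -1.3  5.3] M [-0.338  0.556 -0.025] w 13.8 g 30.0 tau6 -0.012 q6 -0.95
```

{"fn": "play_rows", "kwargs": {"dp": [[0,0,-0.3],[0,0,-0.4],[0,0,-0.4],[0,0,-0.3],[0,0,0],[0,0,0]], "yaw": [-6.5,-7,-7,-5.5,0,0]}}

```text
t: 18.7
ee_pos: [633.0, -181.1, 121.8]
orientation: [1.994, 2.427, 0.0]
ft_force: [-2.6, -2.1, 5.8]
width: 13.9
grasp_force: 30.0
```

```bash
python3 o.py
```

```text
t 18.7 pos [ 633.  -181.1  121.8] h 11.19 knob 1.321 F [-2.6 -2.1  5.8] M [-0.23   0.466 -0.264] w 13.9 g 30.0 tau6 -0.068 q6 -0.49
```

{"fn": "play_rows", "kwargs": {"dp": [[0,0,0.2],[0,0,0],[0,0,0],[0,0,0]], "yaw": [6,0,0,0]}}

```text
t: 19.03
ee_pos: [632.9, -181.0, 122.1]
orientation: [1.862, 2.529, -0.0]
ft_force: [-3.9, -1.9, 5.9]
width: 13.9
grasp_force: 30.0
```

```bash
python3 o.py
```

```text
t 19.03 pos [ 632.9 -181.   122.1] h 17.28 knob 1.215 F [-3.9 -1.9  5.9] M [-0.226  0.514  0.171] w 13.9 g 30.0 tau6 0.21 q6 -0.6
```

{"fn": "play_rows", "kwargs": {"dp": [[0,0,-0.2],[0,0,0],[0,0,0],[0,0,0]], "yaw": [-6,0,0,0]}}

```text
t: 19.37
ee_pos: [633.0, -181.1, 121.7]
orientation: [1.993, 2.427, 0.0]
ft_force: [-2.3, -2.6, 5.9]
width: 13.5
grasp_force: 30.0
```

```bash
python3 o.py
```

```text
t 19.37 pos [ 633.  -181.1  121.7] h 11.21 knob 1.321 F [-2.3 -2.6  5.9] M [-0.259  0.458 -0.299] w 13.5 g 30.0 tau6 -0.242 q6 -0.49
```

{"fn": "play_rows", "kwargs": {"dp": [[-0.5,-0.5,1],[0,0,0],[0,0,0],[0,0,0],[0,0,0],[0,0,20],[0,0,22],[1.5,35,0]], "yaw": [0,0,0,0,0,0,0,6.8], "gripper": 0.6}}

```text
t: 20.03
ee_pos: [636.5, -150.5, 167.7]
orientation: [1.846, 2.533, 0.002]
ft_force: [0.5, 0.8, -0.5]
width: 35.1
grasp_force: 0.0
```

{"fn": "play_rows", "kwargs": {"dp": [[2,35,0],[2,35,0],[2,35,0],[2,35,0],[2,35,0],[1,30,0],[0,10,0],[0,0,0]], "yaw": [0,0,0,0,0,0,0,0]}}

```text
t: 20.7
ee_pos: [644.7, 71.5, 163.6]
orientation: [-1.841, -2.546, -0.0]
ft_force: [-0.7, -0.3, -1.3]
width: 35.0
grasp_force: 0.0
```

{"fn": "play_rows", "kwargs": {"dp": [[0,0,-22],[0,0,-22],[0,0,0],[0,0,0]], "yaw": [0,0,0,0]}}

```text
t: 21.03
ee_pos: [644.4, 67.5, 119.0]
orientation: [-1.846, -2.541, 0.002]
ft_force: [0.2, -1.0, -0.1]
width: 35.2
grasp_force: 0.0
```

{"fn": "play_rows", "kwargs": {"dp": [[0,0,0],[0,0,0],[0,0,0],[0,0,0],[0,0,0]], "yaw": [0,0,0,0,0], "gripper": 1}}

```text
t: 21.45
ee_pos: [645.9, 68.9, 120.4]
orientation: [1.844, 2.541, 0.002]
ft_force: [4.0, -0.8, -0.2]
width: 14.1
grasp_force: 30.0
```

```bash
python3 o.py
```

```text
t 21.45 pos [645.9  68.9 120.4] h 18.05 knob 1.202 F [ 4.  -0.8 -0.2] M [-0.123 -0.638 -0.042] w 14.1 g 30.0 tau6 -0.112 q6 -0.23
```

{"fn": "play_rows", "kwargs": {"dp": [[0,0,-0.3],[0,0,-0.4],[0,0,-0.4],[0,0,0],[0,0,0],[0,0,0]], "yaw": [-6,-7,-7,0,0,0]}}

```text
t: 21.95
ee_pos: [646.0, 69.1, 119.3]
orientation: [2.254, 2.187, 0.003]
ft_force: [5.2, 0.2, 0.8]
width: 14.1
grasp_force: 30.0
```

```bash
python3 o.py
```

```text
t 21.95 pos [646.   69.1 119.3] h 178.27 knob -1.595 F [5.2 0.2 0.8] M [-0.253 -0.816 -0.245] w 14.1 g 30.0 tau6 -0.215 q6 0.12
```

{"fn": "play_rows", "kwargs": {"dp": [[0,0,0.3],[0,0,0],[0,0,0],[0,0,0]], "yaw": [6,0,0,0]}}

```text
t: 22.28
ee_pos: [646.0, 69.1, 119.6]
orientation: [2.138, 2.299, 0.003]
ft_force: [5.5, 0.8, 1.4]
width: 14.0
grasp_force: 30.0
```

```bash
python3 o.py
```

```text
t 22.28 pos [646.   69.1 119.6] h 4.16 knob 1.444 F [5.5 0.8 1.4] M [-0.154 -0.798  0.219] w 14.0 g 30.0 tau6 0.238 q6 0.02
```

{"fn": "play_rows", "kwargs": {"dp": [[0,0,-0.3],[0,0,0],[0,0,0],[0,0,0]], "yaw": [-6,0,0,0]}}

```text
t: 22.62
ee_pos: [646.0, 69.1, 119.3]
orientation: [2.257, 2.183, 0.003]
ft_force: [5.5, 0.5, 1.4]
width: 13.7
grasp_force: 30.0
```

```bash
python3 o.py
```

```text
t 22.62 pos [646.   69.1 119.3] h 178.1 knob -1.592 F [5.5 0.5 1.4] M [-0.189 -0.876 -0.187] w 13.7 g 30.0 tau6 -0.209 q6 0.12
```

{"fn": "play_rows", "kwargs": {"dp": [[1.2,0,0],[0,0,0],[0,0,0],[0,0,0],[0,0,0],[0,0,20],[0,0,22],[-1,-35,0]], "yaw": [0,0,0,0,0,0,0,4], "gripper": 0.6}}

```text
t: 23.28
ee_pos: [647.6, 38.2, 164.5]
orientation: [2.175, 2.263, 0.009]
ft_force: [1.4, -0.6, 0.9]
width: 35.3
grasp_force: 0.0
```

{"fn": "play_rows", "kwargs": {"dp": [[-2,-35,0],[-2,-35,0],[-2,-35,0],[-2,-35,0],[-2,-35,0],[-2,-28,0],[-1,-11.5,0],[0,0,0]], "yaw": [5,4,0,0,0,0,0,0]}}

```text
t: 23.95
ee_pos: [631.6, -182.8, 160.5]
orientation: [-2.001, -2.422, 0.0]
ft_force: [0.4, -0.1, -0.0]
width: 35.3
grasp_force: 0.0
```

{"fn": "play_rows", "kwargs": {"dp": [[0,0,-20],[0,0,-19.5],[0,0,0],[0,0,0]], "yaw": [0,0,0,0]}}

```text
t: 24.28
ee_pos: [631.3, -178.7, 120.1]
orientation: [-1.994, -2.424, 0.001]
ft_force: [0.4, 0.2, 0.4]
width: 35.2
grasp_force: 0.0
```

{"fn": "play_rows", "kwargs": {"dp": [[1,0,0],[0,0,0],[0,0,0],[0,0,0],[0,0,0]], "yaw": [0,0,0,0,0], "gripper": 1}}

```text
t: 24.7
ee_pos: [632.9, -180.4, 122.1]
orientation: [-1.997, -2.425, 0.0]
ft_force: [-4.2, -0.1, 6.2]
width: 13.6
grasp_force: 30.0
```

```bash
sed -i 's/(h+90)%180-90 if False else h%180/(h+90)%180-90/' o.py; python3 o.py
```

```text
t 24.7 pos [ 632.9 -180.4  122.1] h 11.06 knob 1.324 F [-4.2 -0.1  6.2] M [ 0.002  0.599 -0.118] w 13.6 g 30.0 tau6 -0.103 q6 -0.49
```

{"fn": "play_rows", "kwargs": {"dp": [[0,0,-0.3],[0,0,-0.4],[0,0,-0.4],[0,0,-0.2],[0,0,0],[0,0,0],[0,0,0]], "yaw": [-6.5,-7,-7,-4,0,0,0]}}

```text
t: 25.28
ee_pos: [633.2, -180.7, 121.0]
orientation: [2.466, 1.945, 0.001]
ft_force: [-2.7, -1.1, 4.9]
width: 13.8
grasp_force: 30.0
```

```bash
python3 o.py
```

```text
t 25.28 pos [ 633.2 -180.7  121. ] h -13.48 knob 1.752 F [-2.7 -1.1  4.9] M [ 0.117  0.454 -0.185] w 13.8 g 30.0 tau6 -0.176 q6 -0.06
```

{"fn": "play_rows", "kwargs": {"dp": [[0,0,0.3],[0,0,0],[0,0,0],[0,0,0]], "yaw": [6,0,0,0]}}

```text
t: 25.62
ee_pos: [633.1, -180.6, 121.3]
orientation: [2.36, 2.073, 0.0]
ft_force: [-3.6, 0.1, 6.4]
width: 13.7
grasp_force: 30.0
```

```bash
python3 o.py
```

```text
t 25.62 pos [ 633.1 -180.6  121.3] h -7.41 knob 1.646 F [-3.6  0.1  6.4] M [0.129 0.48  0.292] w 13.7 g 30.0 tau6 0.281 q6 -0.17
```

{"fn": "play_rows", "kwargs": {"dp": [[0,0,-0.3],[0,0,0],[0,0,0],[0,0,0]], "yaw": [-6,0,0,0]}}

```text
t: 25.95
ee_pos: [633.2, -180.7, 120.9]
orientation: [2.466, 1.945, 0.001]
ft_force: [-2.6, -1.5, 6.3]
width: 13.7
grasp_force: 30.0
```

```bash
python3 o.py
```

```text
t 25.95 pos [ 633.2 -180.7  120.9] h -13.47 knob 1.752 F [-2.6 -1.5  6.3] M [ 0.147  0.438 -0.225] w 13.7 g 30.0 tau6 -0.172 q6 -0.06
```

{"fn": "play_rows", "kwargs": {"dp": [[-0.5,-0.5,1],[0,0,0],[0,0,0],[0,0,0],[0,0,0],[0,0,20],[0,0,22],[1.5,35,0]], "yaw": [0,0,0,0,0,0,0,4.7], "gripper": 0.6}}

```text
t: 26.62
ee_pos: [636.7, -150.5, 166.8]
orientation: [2.383, 2.036, 0.005]
ft_force: [1.4, 0.4, 0.0]
width: 35.1
grasp_force: 0.0
```

{"fn": "play_rows", "kwargs": {"dp": [[2,35,0],[2,35,0],[2,35,0],[2,35,0],[2,35,0],[1,30,0],[0.5,9.5,0],[0,0,0]], "yaw": [5,2,0,0,0,0,0,0]}}

```text
t: 27.28
ee_pos: [645.5, 70.9, 162.6]
orientation: [-2.251, -2.191, -0.0]
ft_force: [-0.5, -0.6, 0.1]
width: 34.9
grasp_force: 0.0
```

{"fn": "play_rows", "kwargs": {"dp": [[0,0,-22],[0,0,-22],[0,0,0],[0,0,0]], "yaw": [0,0,0,0]}}

```text
t: 27.62
ee_pos: [645.1, 67.0, 118.1]
orientation: [-2.255, -2.185, 0.003]
ft_force: [0.2, 0.1, 0.7]
width: 35.1
grasp_force: 0.0
```

{"fn": "play_rows", "kwargs": {"dp": [[0,0,0],[0,0,0],[0,0,0],[0,0,0],[0,0,0]], "yaw": [0,0,0,0,0], "gripper": 1}}

```text
t: 28.03
ee_pos: [646.1, 68.2, 119.5]
orientation: [2.254, 2.186, 0.001]
ft_force: [1.0, -2.5, 2.1]
width: 13.8
grasp_force: 30.0
```

```bash
python3 o.py
```

```text
t 28.03 pos [646.1  68.2 119.5] h -1.75 knob 1.547 F [ 1.  -2.5  2.1] M [-0.373 -0.142 -0.234] w 13.8 g 30.0 tau6 -0.21 q6 0.12
```

{"fn": "play_rows", "kwargs": {"dp": [[0,0,-0.3],[0,0,-0.4],[0,0,-0.4],[0,0,-0.3],[0,0,0],[0,0,0],[0,0,0]], "yaw": [-6,-7,-7,-5,0,0,0]}}

```text
t: 28.62
ee_pos: [645.8, 68.5, 118.1]
orientation: [2.672, 1.652, 0.001]
ft_force: [-0.2, -1.1, 6.0]
width: 13.9
grasp_force: 30.0
```

```bash
python3 o.py
```

```text
t 28.62 pos [645.8  68.5 118.1] h -26.55 knob 1.98 F [-0.2 -1.1  6. ] M [-0.419  0.344 -0.2  ] w 13.9 g 30.0 tau6 -0.146 q6 0.55
```

{"fn": "play_rows", "kwargs": {"dp": [[0,0,0.3],[0,0,0],[0,0,0],[0,0,0]], "yaw": [6,0,0,0]}}

```text
t: 28.95
ee_pos: [645.9, 68.4, 118.5]
orientation: [2.58, 1.79, 0.001]
ft_force: [-1.1, -1.8, 5.8]
width: 13.8
grasp_force: 30.0
```

```bash
python3 o.py
```

```text
t 28.95 pos [645.9  68.4 118.5] h -20.49 knob 1.874 F [-1.1 -1.8  5.8] M [-0.406  0.263  0.282] w 13.8 g 30.0 tau6 0.301 q6 0.45
```

{"fn": "play_rows", "kwargs": {"dp": [[0,0,-0.3],[0,0,0],[0,0,0],[0,0,0]], "yaw": [-6,0,0,0]}}

```text
t: 29.28
ee_pos: [645.8, 68.5, 118.2]
orientation: [2.672, 1.652, 0.001]
ft_force: [-0.9, -0.1, 6.2]
width: 13.9
grasp_force: 30.0
```

```bash
python3 o.py
```

```text
t 29.28 pos [645.8  68.5 118.2] h -26.56 knob 1.98 F [-0.9 -0.1  6.2] M [-0.454  0.321 -0.158] w 13.9 g 30.0 tau6 -0.152 q6 0.55
```

{"fn": "play_rows", "kwargs": {"dp": [[0,0,1.2],[0,0,0],[0,0,0],[0,0,0],[0,0,0],[0,0,20],[0,0,22],[-1,-35,0]], "yaw": [0,0,0,0,0,0,0,4], "gripper": 0.6}}

```text
t: 29.95
ee_pos: [647.3, 37.7, 164.5]
orientation: [2.61, 1.744, 0.01]
ft_force: [1.6, -0.9, 0.7]
width: 35.1
grasp_force: 0.0
```

{"fn": "play_rows", "kwargs": {"dp": [[-2,-35,0],[-2,-35,0],[-2,-35,0],[-2,-35,0],[-2,-35,0],[-2,-28,0],[-1,-11.5,0],[0,0,0]], "yaw": [5,4.1,0,0,0,0,0,0]}}

```text
t: 30.62
ee_pos: [631.2, -183.3, 160.4]
orientation: [2.472, 1.938, -0.0]
ft_force: [-0.2, -0.5, 0.2]
width: 35.3
grasp_force: 0.0
```

{"fn": "play_rows", "kwargs": {"dp": [[0,0,-20],[0,0,-18.5],[0,0,0],[0,0,0]], "yaw": [0,0,0,0]}}

```text
t: 30.95
ee_pos: [630.9, -179.2, 121.2]
orientation: [-2.466, -1.942, 0.002]
ft_force: [-0.1, -0.2, 1.3]
width: 35.4
grasp_force: 0.0
```

{"fn": "play_rows", "kwargs": {"dp": [[1,0,0],[0,0,0],[0,0,0],[0,0,0],[0,0,0]], "yaw": [0,0,0,0,0], "gripper": 1}}

```text
t: 31.37
ee_pos: [633.1, -180.8, 123.1]
orientation: [2.469, 1.941, 0.002]
ft_force: [-0.4, 1.7, 5.2]
width: 14.0
grasp_force: 30.0
```

{"fn": "play_rows", "kwargs": {"dp": [[0,0,-0.3],[0,0,-0.4],[0,0,-0.4],[0,0,-0.2],[0,0,0],[0,0,0],[0,0,0]], "yaw": [-6,-7,-7,-3,0,0,0]}}

```text
t: 31.95
ee_pos: [633.2, -181.1, 121.9]
orientation: [2.806, 1.41, 0.002]
ft_force: [-0.1, 0.8, 4.8]
width: 13.8
grasp_force: 30.0
```

```bash
python3 o.py
```

```text
t 31.95 pos [ 633.2 -181.1  121.9] h -36.65 knob 2.157 F [-0.1  0.8  4.8] M [0.311 0.059 0.06 ] w 13.8 g 30.0 tau6 -0.022 q6 0.34
```

{"fn": "play_rows", "kwargs": {"dp": [[0,0,0.3],[0,0,0],[0,0,0],[0,0,0]], "yaw": [6,0,0,0]}}

```text
t: 32.28
ee_pos: [633.2, -181.0, 122.3]
orientation: [2.728, 1.556, 0.002]
ft_force: [0.3, 1.3, 5.6]
width: 13.5
grasp_force: 30.1
```

```bash
python3 o.py
```

```text
t 32.28 pos [ 633.2 -181.   122.3] h -30.59 knob 2.051 F [0.3 1.3 5.6] M [0.272 0.074 0.393] w 13.5 g 30.1 tau6 0.352 q6 0.24
```

{"fn": "play_rows", "kwargs": {"dp": [[0,0,-0.3],[0,0,0],[0,0,0],[0,0,0]], "yaw": [-6,0,0,0]}}

```text
t: 32.62
ee_pos: [633.2, -181.1, 121.9]
orientation: [2.807, 1.41, 0.002]
ft_force: [-1.4, 1.1, 5.2]
width: 14.1
grasp_force: 30.0
```

```bash
python3 o.py
```

```text
t 32.62 pos [ 633.2 -181.1  121.9] h -36.67 knob 2.157 F [-1.4  1.1  5.2] M [ 0.334  0.068 -0.108] w 14.1 g 30.0 tau6 -0.103 q6 0.34
```

{"fn": "play_rows", "kwargs": {"dp": [[0,0,1],[0,0,0],[0,0,0],[0,0,0]], "yaw": [1,1,1,1]}}

```text
t: 32.95
ee_pos: [633.2, -181.0, 122.2]
orientation: [2.754, 1.51, 0.002]
ft_force: [2.2, 1.3, 1.3]
width: 14.2
grasp_force: 30.0
```

```bash
python3 o.py
```

```text
t 32.95 pos [ 633.2 -181.   122.2] h -32.54 knob 2.085 F [2.2 1.3 1.3] M [ 0.238 -0.494 -0.132] w 14.2 g 30.0 tau6 0.161 q6 0.27
```

{"fn": "play_rows", "kwargs": {"dp": [[0,0,0.1]], "yaw": [1]}}

```text
t: 33.03
ee_pos: [633.2, -181.0, 122.2]
orientation: [2.741, 1.534, 0.002]
ft_force: [3.0, -0.1, 1.4]
width: 13.6
grasp_force: 30.0
```

```bash
python3 o.py
```

```text
t 33.03 pos [ 633.2 -181.   122.2] h -31.54 knob 2.067 F [ 3.  -0.1  1.4] M [ 0.183 -0.591 -0.061] w 13.6 g 30.0 tau6 0.159 q6 0.25
```

{"fn": "play_rows", "kwargs": {"dp": [[0,0,0]], "yaw": [0]}}

```text
t: 33.12
ee_pos: [633.2, -181.0, 122.2]
orientation: [2.741, 1.533, 0.002]
ft_force: [3.5, 1.1, 1.6]
width: 13.5
grasp_force: 30.0
```

```bash
python3 o.py
```

```text
t 33.12 pos [ 633.2 -181.   122.2] h -31.55 knob 2.068 F [3.5 1.1 1.6] M [ 0.171 -0.671  0.001] w 13.5 g 30.0 tau6 -0.266 q6 0.25
```

{"fn": "play_rows", "kwargs": {"dp": [[0,0,0],[0,0,0],[0,0,-0.1],[0,0,0]], "yaw": [-1,-1,-1,-1]}}

```text
t: 33.45
ee_pos: [633.1, -181.1, 122.1]
orientation: [2.795, 1.433, 0.001]
ft_force: [6.6, -0.2, 2.3]
width: 13.9
grasp_force: 30.1
```

```bash
python3 o.py
```

```text
t 33.45 pos [ 633.1 -181.1  122.1] h -35.72 knob 2.14 F [ 6.6 -0.2  2.3] M [ 0.099 -0.96   0.355] w 13.9 g 30.1 tau6 0.114 q6 0.33
```

{"fn": "play_rows", "kwargs": {"dp": [[0,0,0]], "yaw": [-1]}}

```text
t: 33.53
ee_pos: [633.1, -181.1, 122.0]
orientation: [2.807, 1.408, 0.001]
ft_force: [5.0, 0.0, 1.1]
width: 13.8
grasp_force: 30.1
```

```bash
python3 o.py
```

```text
t 33.53 pos [ 633.1 -181.1  122. ] h -36.72 knob 2.158 F [5.  0.  1.1] M [ 0.145 -0.996  0.404] w 13.8 g 30.1 tau6 0.119 q6 0.34
```

{"fn": "play_rows", "kwargs": {"dp": [[0,0,0]], "yaw": [0]}}

```text
t: 33.62
ee_pos: [633.1, -181.1, 122.0]
orientation: [2.807, 1.408, 0.001]
ft_force: [6.1, -0.0, 2.9]
width: 13.9
grasp_force: 30.0
```

```bash
python3 o.py
```

```text
t 33.62 pos [ 633.1 -181.1  122. ] h -36.73 knob 2.158 F [ 6.1 -0.   2.9] M [ 0.122 -0.966  0.395] w 13.9 g 30.0 tau6 0.583 q6 0.34
```

{"fn": "play_rows", "kwargs": {"dp": [[1,0,0.4],[0,0,0],[0,0,0],[0,0,0],[0,0,0],[0,0,20],[0,0,22],[1,35,0]], "yaw": [0,0,0,0,0,0,0,5], "gripper": 0.6}}

```text
t: 34.28
ee_pos: [636.9, -150.6, 168.2]
orientation: [2.741, 1.522, 0.006]
ft_force: [1.8, -0.1, 0.3]
width: 34.9
grasp_force: 0.0
```

{"fn": "play_rows", "kwargs": {"dp": [[2,35,0],[2,35,0],[2,35,0],[2,35,0],[2,35,0],[1,30,0],[0.5,9.5,0],[0,0,0]], "yaw": [5.1,0,0,0,0,0,0,0]}}

```text
t: 34.95
ee_pos: [645.8, 70.8, 164.0]
orientation: [-2.669, -1.656, 0.001]
ft_force: [-0.1, -0.3, 0.4]
width: 35.2
grasp_force: 0.0
```

{"fn": "play_rows", "kwargs": {"dp": [[0,0,-22],[0,0,-22.5],[0,0,0],[0,0,0]], "yaw": [0,0,0,0]}}

```text
t: 35.28
ee_pos: [645.0, 67.0, 118.7]
orientation: [-2.672, -1.65, 0.005]
ft_force: [0.4, 0.4, -0.2]
width: 35.4
grasp_force: 0.0
```

{"fn": "play_rows", "kwargs": {"dp": [[0,0,0],[0,0,0],[0,0,0],[0,0,0],[0,0,0]], "yaw": [0,0,0,0,0], "gripper": 1}}

```text
t: 35.7
ee_pos: [646.0, 68.7, 120.9]
orientation: [-2.672, -1.652, -0.001]
ft_force: [-4.1, -0.6, 5.8]
width: 13.8
grasp_force: 30.0
```

```bash
python3 o.py
```

```text
t 35.7 pos [646.   68.7 120.9] h -26.56 knob 1.98 F [-4.1 -0.6  5.8] M [ 0.035  0.612 -0.154] w 13.8 g 30.0 tau6 -0.167 q6 0.55
```

{"fn": "play_rows", "kwargs": {"dp": [[0,0,0],[0,0,0],[0,0,0],[0,0,0.1],[0,0,0]], "yaw": [1,1,1,1,1]}}

```text
t: 36.12
ee_pos: [646.0, 68.6, 121.1]
orientation: [-2.597, -1.768, -0.0]
ft_force: [-6.0, -0.3, 7.0]
width: 13.6
grasp_force: 30.0
```

```bash
python3 o.py
```

```text
t 36.12 pos [646.   68.6 121.1] h -21.5 knob 1.892 F [-6.  -0.3  7. ] M [ 0.012  0.709 -0.184] w 13.6 g 30.0 tau6 0.09 q6 0.46
```

{"fn": "play_rows", "kwargs": {"dp": [[0,0,0]], "yaw": [0]}}

```text
t: 36.2
ee_pos: [646.0, 68.6, 121.2]
orientation: [-2.597, -1.768, -0.0]
ft_force: [-3.5, -0.8, 6.5]
width: 13.9
grasp_force: 30.0
```

```bash
python3 o.py
```

```text
t 36.2 pos [646.   68.6 121.2] h -21.5 knob 1.892 F [-3.5 -0.8  6.5] M [ 0.049  0.734 -0.049] w 13.9 g 30.0 tau6 -0.333 q6 0.46
```

{"fn": "play_rows", "kwargs": {"dp": [[0,0,0],[0,0,0],[0,0,0],[0,0,-0.1],[0,0,0]], "yaw": [-1,-1,-1,-1,-1]}}

```text
t: 36.62
ee_pos: [645.9, 68.7, 120.9]
orientation: [2.672, 1.652, 0.0]
ft_force: [-4.6, 0.2, 6.2]
width: 14.0
grasp_force: 30.0
```

```bash
python3 o.py
```

```text
t 36.62 pos [645.9  68.7 120.9] h -26.53 knob 1.98 F [-4.6  0.2  6.2] M [0.069 0.639 0.304] w 14.0 g 30.0 tau6 0.058 q6 0.55
```

{"fn": "play_rows", "kwargs": {"dp": [[0,0,0]], "yaw": [0]}}

```text
t: 36.7
ee_pos: [645.9, 68.6, 120.9]
orientation: [2.672, 1.652, 0.0]
ft_force: [-3.5, -0.3, 6.7]
width: 14.0
grasp_force: 30.0
```

```bash
python3 o.py
```

```text
t 36.7 pos [645.9  68.6 120.9] h -26.54 knob 1.98 F [-3.5 -0.3  6.7] M [0.019 0.677 0.235] w 14.0 g 30.0 tau6 0.491 q6 0.55
```

{"fn": "play_rows", "kwargs": {"dp": [[0.5,0,0.5],[0,0,-0.2],[0,0,-0.2],[0,0,-0.1],[0,0,-0.1]], "yaw": [-2,-2.5,-2.5,-2,-1]}}

```text
t: 37.12
ee_pos: [645.9, 68.8, 120.3]
orientation: [-2.806, -1.412, 0.002]
ft_force: [-4.8, 1.6, 6.1]
width: 13.7
grasp_force: 30.0
```

```bash
python3 o.py
```

```text
t 37.12 pos [645.9  68.8 120.3] h -36.57 knob 2.155 F [-4.8  1.6  6.1] M [0.087 0.944 0.419] w 13.7 g 30.0 tau6 0.346 q6 0.73
```

{"fn": "play_rows", "kwargs": {"dp": [[0,0,0]], "yaw": [-1]}}

```text
t: 37.2
ee_pos: [645.9, 68.8, 120.3]
orientation: [-2.817, -1.389, 0.002]
ft_force: [-4.9, 1.4, 4.7]
width: 14.0
grasp_force: 30.1
```

```bash
python3 o.py
```

```text
t 37.2 pos [645.9  68.8 120.3] h -37.52 knob 2.172 F [-4.9  1.4  4.7] M [0.126 0.79  0.368] w 14.0 g 30.1 tau6 0.133 q6 0.74
```

{"fn": "play_rows", "kwargs": {"dp": [[0,0,0]], "yaw": [-1]}}

```text
t: 37.28
ee_pos: [645.9, 68.8, 120.3]
orientation: [-2.829, -1.364, 0.001]
ft_force: [-5.3, 1.3, 5.0]
width: 13.9
grasp_force: 30.1
```

```bash
python3 o.py
```

```text
t 37.28 pos [645.9  68.8 120.3] h -38.52 knob 2.189 F [-5.3  1.3  5. ] M [0.094 0.863 0.379] w 13.9 g 30.1 tau6 0.134 q6 0.76
```

{"fn": "play_rows", "kwargs": {"dp": [[0,0,0],[0,0,0],[0,0,0],[0,0,0]], "yaw": [1,1,1,1]}}

```text
t: 37.62
ee_pos: [645.9, 68.8, 120.4]
orientation: [-2.78, -1.462, 0.001]
ft_force: [-4.7, 0.5, 7.6]
width: 14.2
grasp_force: 30.0
```

```bash
python3 o.py
```

```text
t 37.62 pos [645.9  68.8 120.4] h -34.5 knob 2.119 F [-4.7  0.5  7.6] M [ 0.075  0.972 -0.191] w 14.2 g 30.0 tau6 0.129 q6 0.69
```

{"fn": "play_rows", "kwargs": {"dp": [[0,0,0]], "yaw": [1]}}

```text
t: 37.7
ee_pos: [645.9, 68.7, 120.5]
orientation: [-2.767, -1.487, 0.001]
ft_force: [-5.3, 1.1, 8.4]
width: 13.8
grasp_force: 30.0
```

```bash
python3 o.py
```

```text
t 37.7 pos [645.9  68.7 120.5] h -33.5 knob 2.101 F [-5.3  1.1  8.4] M [ 0.126  0.966 -0.138] w 13.8 g 30.0 tau6 0.124 q6 0.67
```

{"fn": "play_rows", "kwargs": {"dp": [[0,0,0],[0,0,0],[0,0,0],[0,0,0]], "yaw": [-1,-1,-1,-1]}}

```text
t: 38.03
ee_pos: [645.9, 68.8, 120.3]
orientation: [-2.817, -1.389, 0.002]
ft_force: [-3.9, 1.7, 5.9]
width: 13.8
grasp_force: 30.1
```

```bash
python3 o.py
```

```text
t 38.03 pos [645.9  68.8 120.3] h -37.52 knob 2.172 F [-3.9  1.7  5.9] M [0.18  0.909 0.342] w 13.8 g 30.1 tau6 0.089 q6 0.74
```

{"fn": "play_rows", "kwargs": {"dp": [[0,0,0]], "yaw": [-1]}}

```text
t: 38.12
ee_pos: [645.9, 68.8, 120.3]
orientation: [-2.829, -1.364, 0.002]
ft_force: [-4.9, 2.3, 5.8]
width: 14.0
grasp_force: 30.1
```

```bash
python3 o.py
```

```text
t 38.12 pos [645.9  68.8 120.3] h -38.53 knob 2.189 F [-4.9  2.3  5.8] M [0.192 0.853 0.418] w 14.0 g 30.1 tau6 0.094 q6 0.76
```

{"fn": "play_rows", "kwargs": {"dp": [[-0.5,0,0.8],[0,0,0],[0,0,0],[0,0,0],[0,0,0],[0,0,20],[0,0,22],[-1,-35,0]], "yaw": [0,0,0,0,0,0,0,1.8], "gripper": 0.6}}

```text
t: 38.78
ee_pos: [648.0, 37.6, 166.4]
orientation: [2.804, 1.413, 0.011]
ft_force: [1.0, 0.7, 1.0]
width: 35.0
grasp_force: 0.0
```

{"fn": "play_rows", "kwargs": {"dp": [[-2,-35,0],[-2,-35,0],[-2,-35,0],[-2,-35,0],[-2,-35,0],[-2,-28,0],[-1,-11.5,0],[0,0,0]], "yaw": [0,0,0,0,0,0,0,0]}}

```text
t: 39.45
ee_pos: [631.8, -183.5, 162.3]
orientation: [2.81, 1.404, 0.0]
ft_force: [1.0, -0.2, 0.8]
width: 35.1
grasp_force: 0.0
```

{"fn": "play_rows", "kwargs": {"dp": [[0,0,-20],[0,0,-19],[0,0,0],[0,0,0]], "yaw": [0,0,0,0]}}

```text
t: 39.78
ee_pos: [631.5, -179.2, 122.5]
orientation: [-2.806, -1.409, 0.003]
ft_force: [0.5, -0.2, -0.4]
width: 35.0
grasp_force: 0.0
```

{"fn": "play_rows", "kwargs": {"dp": [[1,0,0],[0,0,0],[0,0,0],[0,0,0],[0,0,0]], "yaw": [0,0,0,0,0], "gripper": 1}}

```text
t: 40.2
ee_pos: [633.5, -180.6, 124.4]
orientation: [2.808, 1.409, 0.002]
ft_force: [-0.6, 2.4, 5.7]
width: 13.9
grasp_force: 30.0
```

```bash
python3 o.py
```

```text
t 40.2 pos [ 633.5 -180.6  124.4] h -36.71 knob 2.158 F [-0.6  2.4  5.7] M [0.441 0.137 0.18 ] w 13.9 g 30.0 tau6 0.235 q6 0.34
```

{"fn": "play_rows", "kwargs": {"dp": [[0,0,1.2],[0,0,0],[0,0,0],[0,0,0]], "yaw": [1,1,1,1]}}

```text
t: 40.53
ee_pos: [633.4, -180.6, 124.6]
orientation: [-2.756, -1.507, -0.001]
ft_force: [2.8, 4.4, -0.4]
width: 14.3
grasp_force: 30.0
```

```bash
python3 o.py
```

```text
t 40.53 pos [ 633.4 -180.6  124.6] h -32.65 knob 2.087 F [ 2.8  4.4 -0.4] M [ 0.725 -0.51  -0.072] w 14.3 g 30.0 tau6 0.163 q6 0.27
```

{"fn": "play_rows", "kwargs": {"dp": [[0,0,0.1]], "yaw": [1]}}

```text
t: 40.62
ee_pos: [633.4, -180.6, 124.7]
orientation: [-2.743, -1.532, -0.001]
ft_force: [3.3, 4.6, -1.4]
width: 13.8
grasp_force: 30.0
```

```bash
python3 o.py
```

```text
t 40.62 pos [ 633.4 -180.6  124.7] h -31.64 knob 2.069 F [ 3.3  4.6 -1.4] M [ 0.748 -0.581 -0.085] w 13.8 g 30.0 tau6 0.162 q6 0.26
```

{"fn": "play_rows", "kwargs": {"dp": [[0,0,0.1]], "yaw": [1]}}

```text
t: 40.7
ee_pos: [633.4, -180.6, 124.8]
orientation: [-2.729, -1.555, -0.001]
ft_force: [2.6, 4.0, -1.4]
width: 13.4
grasp_force: 30.0
```

```bash
python3 o.py
```

```text
t 40.7 pos [ 633.4 -180.6  124.8] h -30.65 knob 2.052 F [ 2.6  4.  -1.4] M [ 0.705 -0.614 -0.103] w 13.4 g 30.0 tau6 0.16 q6 0.24
```

{"fn": "play_rows", "kwargs": {"dp": [[0,0,0],[0,0,-0.1],[0,0,0]], "yaw": [-1,-1,-1]}}

```text
t: 40.95
ee_pos: [633.4, -180.6, 124.7]
orientation: [2.77, 1.483, 0.001]
ft_force: [3.2, 3.9, -1.3]
width: 13.8
grasp_force: 30.0
```

```bash
python3 o.py
```

```text
t 40.95 pos [ 633.4 -180.6  124.7] h -33.67 knob 2.104 F [ 3.2  3.9 -1.3] M [ 0.655 -0.609  0.372] w 13.8 g 30.0 tau6 0.111 q6 0.29
```

{"fn": "play_rows", "kwargs": {"dp": [[0,0,0]], "yaw": [-1]}}

```text
t: 41.03
ee_pos: [633.4, -180.6, 124.6]
orientation: [2.782, 1.459, 0.001]
ft_force: [2.4, 3.8, -1.8]
width: 13.6
grasp_force: 30.0
```

```bash
python3 o.py
```

```text
t 41.03 pos [ 633.4 -180.6  124.6] h -34.67 knob 2.122 F [ 2.4  3.8 -1.8] M [ 0.656 -0.629  0.397] w 13.6 g 30.0 tau6 0.119 q6 0.31
```

{"fn": "play_rows", "kwargs": {"dp": [[0,0,0]], "yaw": [-1]}}

```text
t: 41.12
ee_pos: [633.4, -180.7, 124.6]
orientation: [2.795, 1.434, 0.001]
ft_force: [3.8, 5.1, -2.7]
width: 14.0
grasp_force: 30.1
```

```bash
python3 o.py
```

```text
t 41.12 pos [ 633.4 -180.7  124.6] h -35.67 knob 2.139 F [ 3.8  5.1 -2.7] M [ 0.63  -0.659  0.408] w 14.0 g 30.1 tau6 0.123 q6 0.33
```

{"fn": "play_rows", "kwargs": {"dp": [[0,0,0],[0,0,0],[0,0,0.1],[0,0,0],[0.5,0.7,-0.6],[0,0,0]], "yaw": [1,1,1.5,1.5,0,0]}}

```text
t: 41.62
ee_pos: [633.5, -180.5, 124.7]
orientation: [2.73, 1.554, -0.001]
ft_force: [-1.0, 1.7, 4.0]
width: 13.7
grasp_force: 30.0
```

```bash
python3 o.py
```

```text
t 41.62 pos [ 633.5 -180.5  124.7] h -30.7 knob 2.053 F [-1.   1.7  4. ] M [0.28  0.069 0.038] w 13.7 g 30.0 tau6 0.017 q6 0.24
```

{"fn": "play_rows", "kwargs": {"dp": [[0,0,0],[0,0,0],[0,0,0],[0,0,0],[0,0,20],[0,0,30],[0,0,38],[-20,-20,30]], "yaw": [0,0,0,0,0,0,0,0], "gripper": 0.6}}

```text
t: 42.28
ee_pos: [616.0, -198.4, 244.2]
orientation: [2.728, 1.557, 0.004]
ft_force: [0.6, 0.2, 0.4]
width: 35.3
grasp_force: 0.0
```

{"fn": "play_rows", "kwargs": {"dp": [[-30,-25,0],[-30,-25,0],[-30,-25,0],[-30,-25,0],[-30,-25,0],[-30,-25,0],[0,0,0],[0,0,0]], "yaw": [0,0,0,0,0,0,0,0]}}

```text
t: 42.95
ee_pos: [432.2, -351.5, 242.3]
orientation: [2.734, 1.548, -0.0]
ft_force: [0.1, -0.5, 0.4]
width: 34.9
grasp_force: 0.0
```

```bash
python3 - <<'E'
from h import *
o=ctrl.get_obs(); print(o["t"],o["ft_force"])
p=viewer.get_image("top"); P=cloud(p)
def sel(b,lo,hi): return P[b&(P[...,2]>lo)&(P[...,2]<hi)]
box=(P[...,0]>470)&(P[...,0]<760)&(P[...,1]>-260)&(P[...,1]<150)
for n,b in(("L",box&(P[...,1]>0)),("R",box&(P[...,1]<-100))):
    q=sel(b,135,160); 
    if len(q)>30: r=cv2.minAreaRect(q[:,:2].astype(np.float32)); print(n,len(q),np.round(r[0],1),np.round(r[1],1),round(r[2],1),"z",np.median(q[:,2]))
q=sel(box&(P[...,0]<600),58,72)
f=np.array([(y,np.percentile(q[abs(q[:,1]-y)<5,0],2)) for y in np.arange(-130,10,5) if (abs(q[:,1]-y)<5).sum()>5])
k=np.polyfit(f[:,0],f[:,1],1); print("book front@-60",np.polyval(k,-60),"yaw",-k[0])
cv2.imwrite("pics/end.png",cv2.resize(p["pixels"][...,::-1],(800,600)))
E
```

```text
42.95 [ 0.07969669 -0.4683837   0.44538314]
L 99 [644.4  67.1] [48.3 14.1] 51.1 z 141.60924407458424
R 99 [ 631.3 -183.2] [49.5 13.9] 58.9 z 142.38600533989393
book front@-60 534.2082038108508 yaw -0.054738715796903904
```

View pics/end.png

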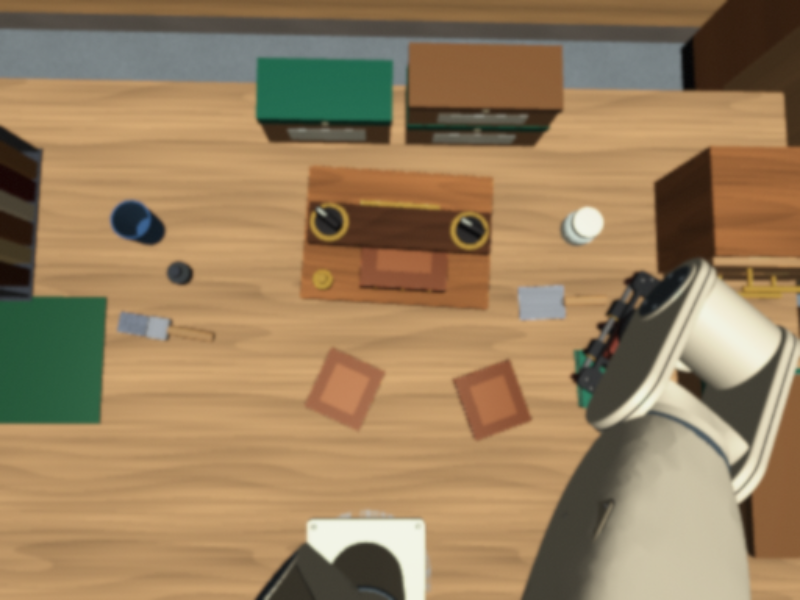

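The top view shows the book under the beam against the fence. Both knobs stand where I left them (about 2.19 and 2.06 rad). The weights at (322,278) and (180,272), the jar, cup and tools haven't moved, and the arm is clear.

```bash
python3 -c "
from workcell import ticket
print(ticket.close_job())"
```

```text
the job is handed in; nothing more can be done
None
```

The job is handed in: the brown book is flush against the fence, and the beam is level to about 0.4 mm. By my torque readings (each good to roughly ±8 N) the nip is about 92 N, 44 to 47 N on the left screw and 48 N on the right. To get there I eased the right knob back about 0.09 rad at the end, and made small back turns on both knobs to read the load. The final top picture shows the weights, jar, cup and tools undisturbed; the arm partly hid the small book, which it had not touched.

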